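Lid the warmed mug, then open the twist-lock tea caddy

TASK

The empty cream mug has just been warmed for tea: first set its loose wooden lid on it, seated level on the rim, and let go, so that it keeps its heat meanwhile. Then open the green tea caddy: its twist-lock cap may free clockwise or anticlockwise, so find out by trying, and once it is free lift it off. Finish while still holding the cap, upright and a good 6 cm above where it sat; leave the mug covered and do not disturb the honey jar, the little orange pumpkin or the teaspoon.

Things in the scene. Friction and masses are not known exactly. Their poses are not given: they have to be found in the camera images.
- caddy: Green metal tea caddy with steel bands, fixed to the counter by its rubber suction foot (does not turn or slide). 86 mm across (foot 92), shoulder at height 100 mm, open steel neck 44 mm across with two ribs out to 59 mm, mouth at 128 mm. With the cap on it is 170 mm tall. Origin: centre of its underside on the counter, z up.
- cap: Dark wooden cap on the caddy's neck, 0.06 to 0.13 kg: skirt 70 mm across, 31 mm tall, on top a round knob (68 mm over all). Origin: on its axis at the skirt's lower edge, 102 mm above the counter when seated; z up. Bayonet lock: turned either way from its start, one way stops dead after 0.4 to 0.8 rad, still locked; the other way is free to lift between 1.05 and 1.85 rad from its start.
- cap_knob (a point): Grip point of the cap, on its axis in the round finely fluted knob (44 mm across, 37 mm tall), 12 mm below its top, 56 mm above the cap's origin, 158 mm above the counter when seated. Its yaw tells how far the cap has turned, and need not be matched when gripping. Seated and locked, the cap has about 2.5 mm of play up and 1 mm sideways, then holds against a pull.
- mug: Empty loose cream mug, 83 mm across, 86 mm tall, 0.16 to 0.27 kg, one handle. Origin: on the counter, 16 mm from the axis of the cup towards the handle; the handle points to its -y and reaches 57 mm from the origin.
- mug_rim (a point): Centre of the mug's round mouth, at rim height, 86 mm above the counter; rim 83 mm across outside, opening about 60 mm clear.
- mug_lid: Pale wooden mug lid, 0.09 kg, lying loose on the counter plug down: disc 96 mm across, 8 mm thick, its underside 9 mm above the origin; below it a locating plug 48 mm across, 9 mm deep, which goes inside the mug's mouth; knob on top, 51 mm tall over all. Origin: centre of the plug's underside, z up; seated, it lies 9 mm below the rim.
- lid_knob (a point): Grip point of the mug lid: on its axis in the round knob's head (26 mm across, 14 mm tall over a thinner neck), 42 mm above the lid's origin.
- honey: Bystander: loose honey jar with dark cap, 63 mm across, 94 mm tall; origin at the centre of its underside.
- pumpkin: Bystander: loose small orange ceramic pumpkin, 59 mm across, 48 mm tall; origin at the centre of its underside.
- spoon: Bystander: loose steel teaspoon, 130 mm long (along its x), 26 mm wide, 11 mm tall; origin at its middle on the counter.
- caddy_mouth (a point): Centre of the caddy's round mouth, on its axis, 128 mm above the counter (hidden inside the cap at first).
Not all that is in view belongs to the job. Leave any pink look-alike of the mug_lid alone.

How it is judged:
By the outcome, as a careful person would: the job done as asked, in the order asked, and still so for the second after the job is handed in, while the arm keeps its last pose, push and grip.
It also fails if it takes over 72 s, if anything falls off the work surface, if the arm or the gripper's body presses on something with over 40 N, if the wrist force passes 120 N, or if a joint passes its speed limit or range.

ROBOT

A 6-joint arm with a two-finger parallel gripper is mounted at the origin on a cart in front of the work surface, level with it; the furniture and walls round the work are solid. World frame = base frame: x ahead of the robot, y to its left, z up, the work surface at z = 0. Lengths are in m, angles in rad, forces in N, time in s.
With the tool pointing down it reaches from about 0.225 to 0.875 m from the base axis. Payload 3.4 kg.
Tool frame: the origin (TCP) lies at the very end of the fingers, on their centre line; the grasp point (between the pads) lies 19 mm behind it; z points along the fingers, y is the line along which they close (so a half turn about z gives the same grasp; the last joint's range is limited). The gripper opens to 85 mm and grips with 20 to 120 N. Pads are 22 mm wide; open, the fingers measure 114 mm over their backs; the gripper's body (76 mm by 85 mm) begins 54 mm behind the grasp point. The pads swing forward as they close: fully open they stand 13 mm farther back than shut.
Start: joints at [-1.256, 0.276, 1.505, -0, 1.361, -0.121], TCP at [0.243, -0.521, 0.231] pointing down, gripper open.
Joint ranges: [-2.89, 2.89], [-0.75, 2.08], [0.22, 2.7], [-1.18, 4.32], [0.11, 2.71], [-2.7, 2.7]. Speed limits (rad/s): [2.57, 2.57, 3.14, 3.14, 3.14, 3.14].

INTERFACE

Orientations are given as a unit quaternion [w, x, y, z].
In Python, from rig import manip, eyes gives the robot as it stands.
- The arm moves only by the tool servo_tool, never from a script. Its argument "series" is text: rows parted by semicolons, each of 7 numbers parted by spaces: the shift along the tool's x, y, z in m, then the turn, a rotation vector about the tool's x, y, z in degrees, then the closure, from 0 (fully open) to 1 (shut). In form: dx dy dz ax ay az fingers; .... A call has 1 to 5 rows; each row is the pose to reach, as a shift and turn from the pose commanded when the call began, along the tool's axes at that moment; what a row does not reach only later rows make up. A row lasts 1/10 s, in which the tool goes at most 50 mm and 8.59 degrees, less where a joint would pass 70% of its speed; a pose out of reach is approached as far as the arm can. A call with a gripper value outside its range is refused whole. The fingers move at their own pace and stop on an object; "squeeze" is the grip in N (left out, the last holds). Time passes only in rows, so rows that repeat a pose let the fingers close. It gives the time, the measured TCP pose, the force, the opening and the grip force at its end, in the units of the state.
- manip.get_state(): the state, without advancing time (a new reading comes with each control period).
- eyes.get_image(name): name is "scene" or "top" or "wrist"; returns the picture (384x512x3 uint8, red, green, blue); there is no depth.
- eyes.camera_info(name): a dict with "fx", "fy", "cx", "cy" (pixels), "eye" and "orientation" of the camera in the world. Camera axes: x right, y down, z forward; pixel columns grow to the right and rows downward; lengths in m; the calibration is good to about 2 mm. A picture is of the moment at which its call begins: read the wrist's pose just before it. camera_info takes no time and is no camera call; for the wrist camera it gives the pose at the moment of the call.
- manip.sign_off(): hands the job in; it is judged then, once.
The state is a dict: "clock": time; "qpos": joint angles; "qd": joint speeds; "effort": joint torques, N m; "position": TCP position; "ee_rot": TCP orientation; "contact_force": force on the tool from outside, world axes, zero at the start; "moment": the same for the moment, N m; "width": finger opening in m; "gripper_force": force on a finger pad.
Only numpy, scipy, OpenCV 4.12 (cv2) and the standard library are available. Lean on these libraries where they do the work, as an engineer would, in place of code of your own. Each camera call takes 0.05 s, during which the arm holds its last target. There are 200 camera calls.

## Working session

There is one attempt and no reset: what is moved stays moved. The work goes in short steps, Python scripts to look and compute and a tool call to move; the robot and the scene stay as the last step left them, time stands still between calls to the robot, and variables do not carry over. Pictures are saved under pics/ and viewed, at most 10 in all, crops included, and the job is handed in when it is done.

Besides the shell and the picture viewer there is one more tool, called after ">>>" by a JSON object that holds its "op" and its "data", one argument or row to a line. servo_tool: Moves the arm, as the interface text tells. Its arguments: {"type":"object","properties":{"series":{"type":"string"},"squeeze":{"type":"number"}},"required":["series"]}

```bash
ls; mkdir -p pics; python3 - <<'E'
from rig import manip, eyes
import cv2
s=manip.get_state();print(s)
for n in("scene","top","wrist"):
    print(n,eyes.camera_info(n))
    cv2.imwrite(f"pics/{n}0.png",eyes.get_image(n)[:,:,::-1])
E
```

```text
pics
{'clock': 0.0, 'qpos': array([-1.25601893e+00,  2.76577773e-01,  1.50615731e+00,  2.71117671e-05,
        1.36070171e+00, -1.21020513e-01]), 'qd': array([-1.12905243e-03,  5.98330946e-04, -7.31717945e-04,  9.71005730e-04,
        1.23188088e-03,  2.21959431e-05]), 'effort': array([-7.32225053e-04, -4.16777980e+01, -2.45807809e+01, -3.12652573e-04,
        1.10620604e-02, -9.07363528e-06]), 'position': array([ 0.24255116, -0.52074069,  0.23043991]), 'ee_rot': array([-9.19028675e-04,  9.76354004e-01,  2.16175872e-01, -7.59960144e-05]), 'contact_force': array([ 0.25653766, -0.14489175, -0.33490461]), 'moment': array([-1.74549413e-06, -3.81582470e-02, -1.37429417e-02]), 'gripper_force': 0.0, 'width': 0.08526994712566463}
scene {'fx': 432.8252698596495, 'fy': 432.8252698596495, 'cx': 253.7867478617581, 'cy': 190.64903966944527, 'eye': array([-0.0619276 ,  0.66355636,  0.5937594 ]), 'orientation': array([ 0.17923391, -0.29184408,  0.79636963, -0.49849539])}
top {'fx': 493.14038121257556, 'fy': 493.14038121257556, 'cx': 257.0435511142424, 'cy': 193.76762787503125, 'eye': array([ 0.44021235, -0.12891331,  1.21748593]), 'orientation': array([-0.04394257,  0.71110278, -0.70077567,  0.03626774])}
wrist {'fx': 345.05336266746536, 'fy': 345.05336266746536, 'cx': 251.4589727977973, 'cy': 186.44404663611832, 'eye': array([ 0.30692645, -0.49153789,  0.37332296]), 'orientation': array([ 0.11854661,  0.8349821 , -0.53195706, -0.07598203])}
```

View pics/top0.png

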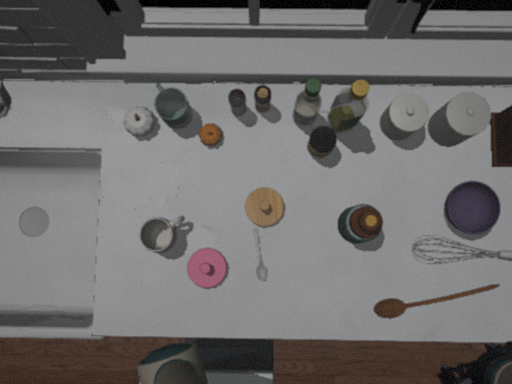

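View pics/scene0.png

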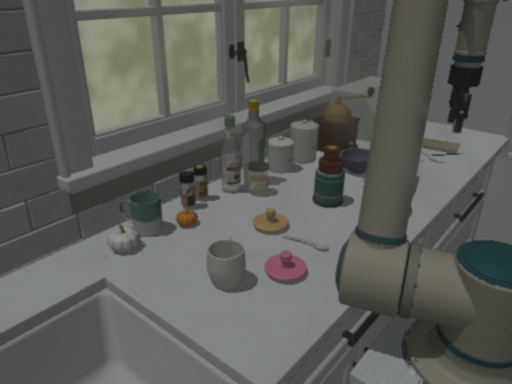

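The top view shows the cream mug at about (158,235), the pale lid at (265,207), the caddy at (361,222), the spoon at (260,260), the pumpkin at (210,134) and the honey jar at (322,140). The pink lid at (207,268) is the decoy. In the scene view the mug is at (227,262), the lid at (270,221) and the caddy at (329,175). I'll enlarge both to get precise points.

```bash
cat > h.py <<'E'
import numpy as np, cv2
from scipy.spatial.transform import Rotation as R
from rig import manip, eyes
def rot(q): return R.from_quat(np.asarray(q)[[1,2,3,0]]).as_matrix()
def ray(c,p):
    d=rot(c['orientation'])@np.array([(p[0]-c['cx'])/c['fx'],(p[1]-c['cy'])/c['fy'],1]); return c['eye'],d/np.linalg.norm(d)
def atz(c,p,z):
    o,d=ray(c,p); return o+d*(z-o[2])/d[2]
def proj(c,X):
    v=rot(c['orientation']).T@(np.asarray(X)-c['eye']); return np.array([c['fx']*v[0]/v[2]+c['cx'],c['fy']*v[1]/v[2]+c['cy']])
def tri(obs):
    A=0;b=0
    for c,p in obs:
        o,d=ray(c,p);P=np.eye(3)-np.outer(d,d);A=A+P;b=b+P@o
    X=np.linalg.solve(A,b); return X,[np.round(proj(c,X)-p,1) for c,p in obs]
def crop(im,x0,y0,x1,y1,k,g=1.7,step=20):
    o=cv2.resize(im[y0:y1,x0:x1],None,fx=k,fy=k,interpolation=cv2.INTER_CUBIC)
    o=(255*(o/255.)**(1/g)).astype('uint8')
    for x in range(-(-x0//step)*step,x1,step): cv2.putText(o,str(x),(int((x-x0)*k),10),0,.35,(0,255,255),1);cv2.line(o,(int((x-x0)*k),12),(int((x-x0)*k),18),(0,255,255),1)
    for y in range(-(-y0//step)*step,y1,step): cv2.putText(o,str(y),(0,int((y-y0)*k)),0,.35,(0,255,255),1);cv2.line(o,(24,int((y-y0)*k)),(30,int((y-y0)*k)),(0,255,255),1)
    return o
E
python3 - <<'E'
from h import *
t=cv2.imread('pics/top0.png');s=cv2.imread('pics/scene0.png')
cv2.imwrite('pics/tc.png',crop(t,130,110,396,290,3))
cv2.imwrite('pics/sc.png',crop(s,160,130,360,300,3.5,g=1.4))
E
```

```text
(no output)
```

View pics/tc.png

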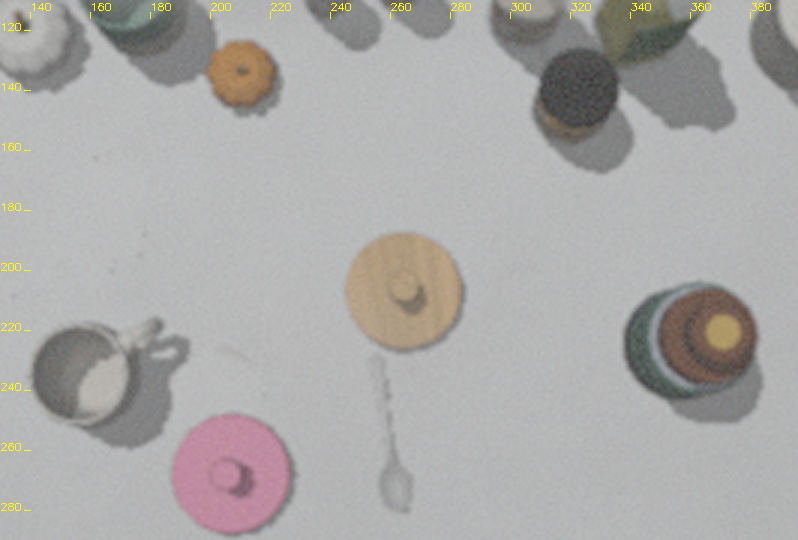

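View pics/sc.png

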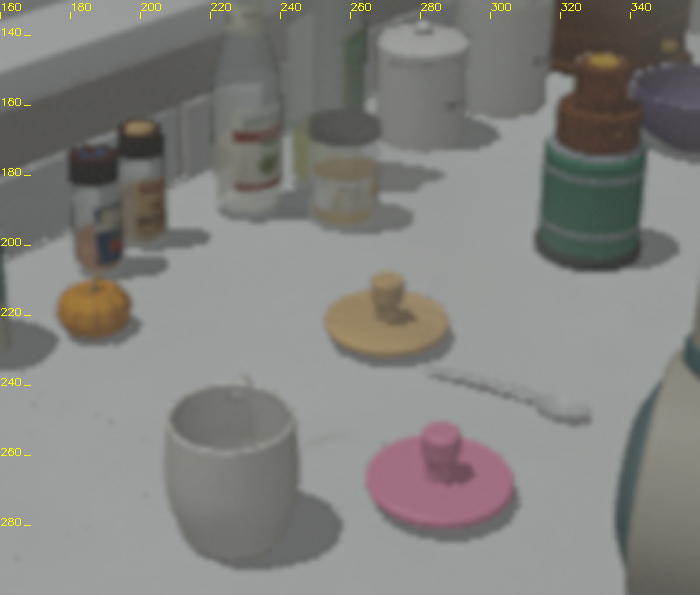

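Enlarged, the lid knob's top is at (265.0,204.7) in the top view and (270.9,209.7) in the scene. The mug rim's centre is at (157,234.3) and (226.3,249.4), and the caddy's yellow knob inlay at (371,220.3) and (332.6,147.4). The mug handle points right and up in the top view. The spoon lies just below the lid.

```bash
python3 - <<'E'
from h import *
T=eyes.camera_info('top');S=eyes.camera_info('scene')
for n,a,b,z in [('lidknobtop',(265,204.7),(270.9,209.7),.051),('liddisc',(264.7,207),(270.6,221.1),.017),('rim',(157,234.3),(226.3,249.4),.086),('capknobtop',(371,220.3),(332.6,147.4),.17),('honeytop',(322.5,139.5),(258.5,165.5),.094)]:
    X,e=tri([(T,a),(S,b)]);print(n,X.round(4),*e,'top@z',atz(T,a,z)[:2].round(4),'scene@z',atz(S,b,z)[:2].round(4))
for n,a in [('spoon1',(255.5,229)),('spoon2',(264,280)),('pump',(210.5,134))]:print(n,atz(T,a,.01).round(3))
s=manip.get_state();Rt=rot(s['ee_rot']);print(Rt.round(3))
w=eyes.camera_info('wrist');print('cam in tool',(Rt.T@(w['eye']-s['position'])).round(4),(Rt.T@rot(w['orientation'])).round(3))
E
```

```text
lidknobtop [ 0.5471 -0.1348  0.0485] [0.1 0.2] [-0.2 -0. ] top@z [ 0.5472 -0.1345] scene@z [ 0.5438 -0.1313]
liddisc [ 0.5452 -0.1338  0.0149] [-0.1 -0.1] [0.2 0. ] top@z [ 0.5447 -0.134 ] scene@z [ 0.5434 -0.1307]
rim [0.4726 0.1132 0.082 ] [-0. -0.] [0.1 0. ] top@z [0.4724 0.1123] scene@z [0.4686 0.1176]
capknobtop [ 0.5059 -0.3594  0.1698] [0.1 0.2] [-0.2 -0. ] top@z [ 0.5063 -0.3591] scene@z [ 0.5052 -0.3591]
honeytop [ 0.6974 -0.2659  0.0919] [0. 0.] [-0. -0.] top@z [ 0.697  -0.2656] scene@z [ 0.6942 -0.2619]
spoon1 [ 0.491 -0.112  0.01 ]
spoon2 [ 0.368 -0.135  0.01 ]
pump [0.727 0.004 0.01 ]
[[ 0.907  0.422 -0.   ]
 [ 0.422 -0.907  0.001]
 [ 0.    -0.001 -1.   ]]
cam in tool [ 0.0707  0.0004 -0.1428] [[ 0.    -0.96  -0.279]
 [ 1.     0.     0.001]
 [-0.001 -0.279  0.96 ]]
```

>>> {"op": "servo_tool", "data": {
  "series": "0.22 -0.11 0.02 0 0 0 0.3; 0.22 -0.11 0.02 0 0 0 0.3; 0.22 -0.11 0.02 0 0 0 0.3; 0.22 -0.11 0.02 0 0 0 0.3; 0.22 -0.11 0.02 0 0 0 0.3"
}}

```text
clock: 0.65
position: [0.3966, -0.3267, 0.211]
ee_rot: [-0.0, 0.976, 0.216, 0.0]
contact_force: [-0.0, -1.0, 0.4]
width: 0.06
gripper_force: 0.0
```

>>> {"op": "servo_tool", "data": {
  "series": "0.217 -0.114 0.04 0 0 0 0.3; 0.217 -0.114 0.04 0 0 0 0.3; 0.217 -0.114 0.04 0 0 0 0.3; 0.217 -0.114 0.04 0 0 0 0.3; 0.217 -0.114 0.04 0 0 0 0.3"
}}

```text
clock: 1.15
position: [0.5452, -0.1318, 0.1708]
ee_rot: [0.0, 0.976, 0.216, -0.0]
contact_force: [0.0, -1.3, -0.7]
width: 0.0598
gripper_force: 0.0
```

```bash
python3 - <<'E'
from h import *
print(manip.get_state()['qpos'].round(3),manip.get_state()['position'].round(4))
c=eyes.camera_info('wrist');im=eyes.get_image('wrist')[:,:,::-1].copy();cv2.imwrite('pics/w1raw.png',im)
for n,X in [('knobtop',(.5445,-.1325,.051)),('disc',(.5445,-.1325,.017))]:print(n,proj(c,X).round(1))
cv2.imwrite('pics/w1.png',crop(im,0,0,512,384,1.5,step=40))
E
```

```text
[-0.361  0.295  1.633 -0.     1.213  0.774] [ 0.5452 -0.1318  0.1708]
knobtop [251.1 180.7]
disc [251.1 170.6]
```

View pics/w1.png

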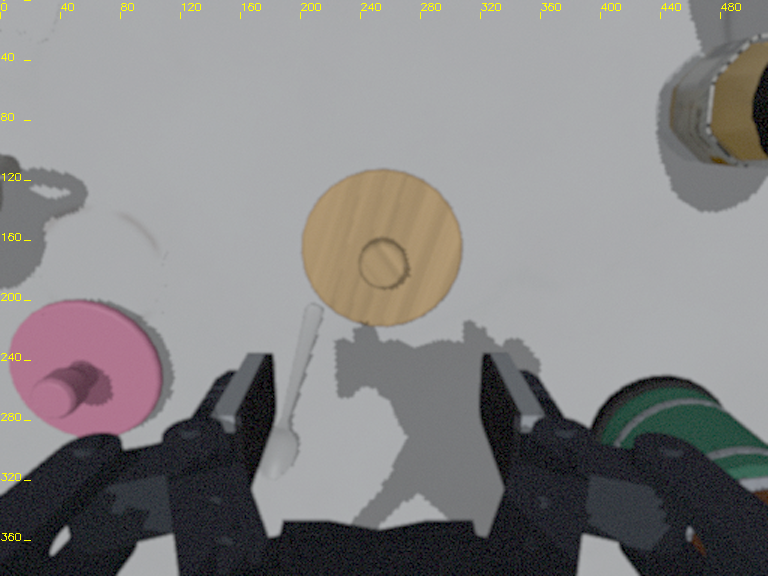

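The wrist view shows the lid disc centred at (254.7,164.7) and its knob at (255,175.3), with the spoon tip clear of the finger path. That is a 2–4 mm correction on the lid position.

>>> {"op": "servo_tool", "data": {
  "series": "0.002 0.002 0.04 0 0 0 0.3; 0.002 0.002 0.08 0 0 0 0.3; 0.002 0.002 0.115 0 0 0 0.3; 0.002 0.002 0.135 0 0 0 0.3; 0.002 0.002 0.144 0 0 0 0.3"
}}

```text
clock: 1.7
position: [0.5451, -0.1342, 0.0248]
ee_rot: [-0.001, 0.976, 0.216, -0.002]
contact_force: [0.3, -0.4, 0.3]
width: 0.0599
gripper_force: 0.0
```

>>> {"op": "servo_tool", "data": {
  "series": "0 0 0 0 0 0 0.3; 0 0 0 0 0 0 0.9; 0 0 0 0 0 0 0.9; 0 0 0 0 0 0 0.9; 0 0 0 0 0 0 0.9",
  "squeeze": 30
}}

```text
clock: 2.2
position: [0.548, -0.1351, 0.0287]
ee_rot: [0.001, 0.976, 0.216, 0.001]
contact_force: [0.8, 1.0, 5.2]
width: 0.0247
gripper_force: 29.5
```

>>> {"op": "servo_tool", "data": {
  "series": "0 0 -0.02 0 0 0 0.9; 0 0 -0.06 0 0 0 0.9; 0 0 -0.1 0 0 0 0.9; 0 0 -0.12 0 0 0 0.9; 0 0 -0.12 0 0 0 0.9",
  "squeeze": 40
}}

```text
clock: 2.7
position: [0.5492, -0.1355, 0.151]
ee_rot: [0.002, 0.976, 0.216, 0.003]
contact_force: [0.8, -1.0, -0.5]
width: 0.0241
gripper_force: 39.4
```

```bash
python3 - <<'E'
from h import *
s=manip.get_state();print(s['position'],s['contact_force'],s['width'])
im=eyes.get_image('wrist')[:,:,::-1].copy();cv2.imwrite('pics/w2.png',crop(im,0,0,512,384,1.5,step=40))
c=eyes.camera_info('wrist');Rt=rot(s['ee_rot'])
for h in(.019,.019-.009-.0+.0):pass
print(proj(c,s['position']-Rt[:,2]*.0),proj(c,s['position']+Rt[:,2]*.006))
E
```

```text
[ 0.54920581 -0.13554545  0.15099113] [ 0.76795443 -1.00288121 -0.52421713] 0.024125322179048135
[252.80130106 248.17716896] [252.78338161 242.30972586]
```

View pics/w2.png

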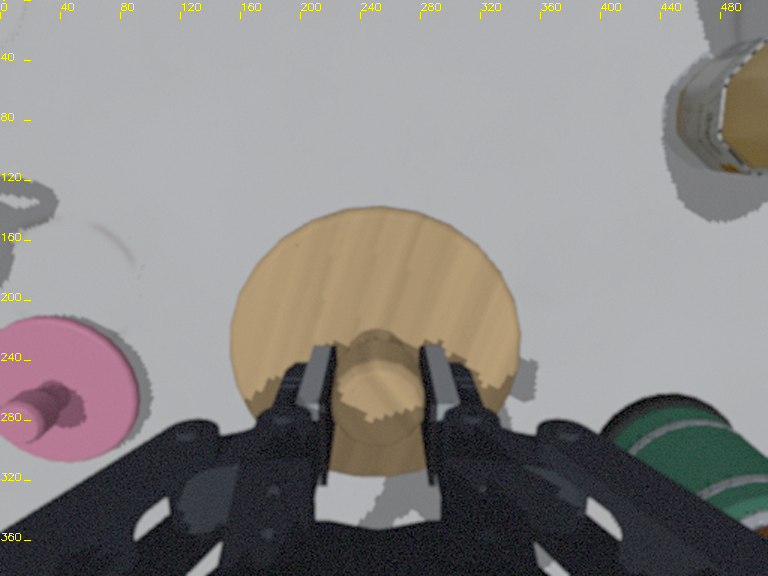

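The lid is lifted, held by its knob between the pads. Its disc spans columns 154–346.7 and rows 137.5–317 in image pixels. I'll fit its offset in the tool frame and check it for tilt.

```bash
python3 - <<'E'
from h import *
from scipy.optimize import least_squares
s=manip.get_state();Rt=rot(s['ee_rot']);c=eyes.camera_info('wrist')
th=np.linspace(0,2*np.pi,180)
def ext(p,ti):
    n=R.from_rotvec([0,ti,0]).as_matrix()
    P=[proj(c,s['position']+Rt@(np.array(p)+n@[.048*np.cos(t),.048*np.sin(t),0])) for t in th];P=np.array(P)
    return np.array([P[:,0].min(),P[:,0].max(),P[:,1].min(),P[:,1].max()])
m=np.array([231,520,206,476])/1.5
r=least_squares(lambda x:ext(x[:3],x[3])-m,[0,0,.005,0]);print('tool offset',r.x.round(4),r.fun.round(2))
r=least_squares(lambda x:ext(x[:3],0)-m,[0,0,.005]);print('level',r.x.round(4),r.fun.round(2))
print(manip.get_state()['qpos'].round(3),(Rt.T@(np.array([.472,.1135,.19])-s['position'])).round(4))
E
```

```text
tool offset [-0.0001  0.      0.0161 -0.0248] [ 0. -0.  0. -0.]
level [-0.      0.      0.0154] [-0.47  0.47  0.47 -0.55]
[-0.365  0.316  1.662 -0.     1.16   0.77 ] [ 0.0364 -0.2571 -0.0419]
```

>>> {"op": "servo_tool", "data": {
  "series": "-0.01 -0.04 -0.04 0 0 0 0.9; -0.02 -0.085 -0.07 0 0 0 0.9; -0.035 -0.13 -0.1 0 0 0 0.9; -0.045 -0.175 -0.1 0 0 0 0.9; -0.055 -0.215 -0.1 0 0 0 0.9"
}}

```text
clock: 3.25
position: [0.4072, 0.0353, 0.2466]
ee_rot: [-0.0, 0.977, 0.216, -0.0]
contact_force: [1.2, 1.4, -1.0]
width: 0.024
gripper_force: 39.7
```

>>> {"op": "servo_tool", "data": {
  "series": "0 -0.03 0 0 0 0 0.9; 0 -0.042 0 0 0 0 0.9; 0 -0.042 0 0 0 0 0.9; 0 -0.042 0 0 0 0 0.9"
}}

```text
clock: 3.65
position: [0.3913, 0.0717, 0.2464]
ee_rot: [0.0, 0.976, 0.216, -0.001]
contact_force: [0.9, 0.2, -1.1]
width: 0.0243
gripper_force: 39.7
```

```bash
python3 - <<'E'
from h import *
s=manip.get_state();print(s['position'],s['contact_force'],s['width'],s['qpos'].round(3))
c=eyes.camera_info('wrist')
im=eyes.get_image('wrist')[:,:,::-1].copy();cv2.imwrite('pics/w3raw.png',im);cv2.imwrite('pics/w3.png',crop(im,120,0,386,190,3,step=20))
print(proj(c,[.473,.1125,.086]))
np.save('w3.npy',dict(c=c,pos=s['position'],q=s['ee_rot']),allow_pickle=True)
E
```

```text
[0.39132366 0.07169605 0.24636571] [ 0.85217872  0.17420178 -1.11925371] 0.02429739351662789 [ 7.000e-03 -6.000e-03  1.809e+00 -1.000e-03  1.340e+00  1.142e+00]
[247.51358866  60.02865006]
```

View pics/w3.png

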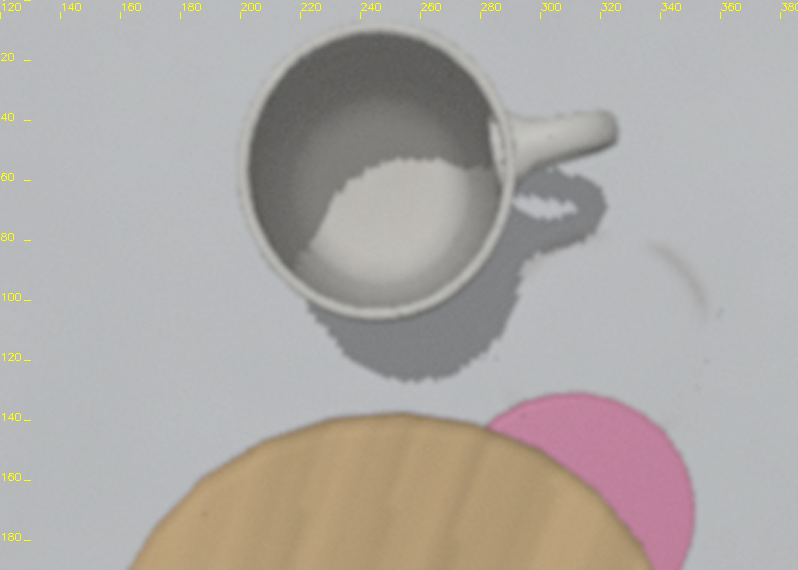

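The rim in this wrist view spans columns 199.3–292 and rows 6.7–107.3, centred near (245.7,57). The handle points right and the held lid stays clear of the mug.

```bash
python3 - <<'E'
from h import *
from scipy.optimize import least_squares
d=np.load('w3.npy',allow_pickle=True).item();c=d['c'];T=eyes.camera_info('top');S=eyes.camera_info('scene')
th=np.linspace(0,2*np.pi,180)
def ext(c,X,r):
    P=np.array([proj(c,np.array(X)+[r*np.cos(t),r*np.sin(t),0]) for t in th]);return np.r_[P[:,0].min(),P[:,0].max(),P[:,1].min(),P[:,1].max()]
mw=np.array([238,516,20,322])/3+[120,120,0,0]
mt=np.array([33,130,323,422])/3+[130,130,110,110]
ms=np.array([166,299,384,452])/3.5+[160,160,130,130]
for n,o in [('wrist',[(c,mw)]),('top',[(T,mt)]),('w+t',[(c,mw),(T,mt)]),('all',[(c,mw),(T,mt),(S,ms)])]:
    r=least_squares(lambda x:np.hstack([ext(k,x,.0415)-m for k,m in o]),[.473,.113,.086]);print(n,r.x.round(4),r.fun.round(1))
    r=least_squares(lambda x:np.hstack([ext(k,[*x,.086],.0415)-m for k,m in o]),[.473,.113]);print('  z fixed',r.x.round(4))
s=manip.get_state();print((rot(s['ee_rot']).T@(np.array([.474,.1135,.145])-s['position'])).round(4))
E
```

```text
wrist [0.4745 0.1152 0.0637] [-0.5  0.5  0.5 -0.5]
  z fixed [0.4727 0.114 ]
top [ 0.4764  0.1381 -0.037 ] [-0.1  0.1  0.1 -0.1]
  z fixed [0.4729 0.112 ]
w+t [0.4743 0.1154 0.0638] [-0.8  0.3  0.5 -0.5 -1.   2.1 -1.7  0.9]
  z fixed [0.4727 0.1138]
all [0.4734 0.1139 0.0783] [-2.1  3.3 -1.4  2.2 -1.9  1.6 -1.7  1.4 -1.3  0.1  0.5  3.3]
  z fixed [0.4726 0.1138]
[ 0.0926 -0.0034  0.1014]
```

>>> {"op": "servo_tool", "data": {
  "series": "0.04 -0.001 0 0 0 0 0.9; 0.08 -0.003 0 0 0 0 0.9; 0.0915 -0.0035 0.04 0 0 0 0.9; 0.0915 -0.0035 0.08 0 0 0 0.9; 0.0915 -0.0035 0.118 0 0 0 0.9"
}}

```text
clock: 4.2
position: [0.4738, 0.1129, 0.127]
ee_rot: [0.0, 0.977, 0.215, -0.0]
contact_force: [0.7, 0.2, -1.1]
width: 0.0244
gripper_force: 39.7
```

>>> {"op": "servo_tool", "data": {
  "series": "0 0 0 0 0 0 0.9; 0 0 0 0 0 0 0.9"
}}

```text
clock: 4.4
position: [0.4731, 0.1132, 0.1289]
ee_rot: [0.0, 0.977, 0.215, -0.001]
contact_force: [-0.1, -1.0, 1.1]
width: 0.0242
gripper_force: 39.7
```

>>> {"op": "servo_tool", "data": {
  "series": "0 0 0.006 0 0 0 0.9; 0 0 0.011 0 0 0 0.9; 0 0 0.015 0 0 0 0.9; 0 0 0.018 0 0 0 0.9; 0 0 0.02 0 0 0 0.9"
}}

```text
clock: 4.9
position: [0.4723, 0.1142, 0.1092]
ee_rot: [0.0, 0.976, 0.216, 0.0]
contact_force: [0.3, -0.0, -1.4]
width: 0.0243
gripper_force: 39.7
```

>>> {"op": "servo_tool", "data": {
  "series": "0 0 0.001 0 0 0 0.9; 0 0 0.002 0 0 0 0.9; 0 0 0.003 0 0 0 0.9; 0 0 0.003 0 0 0 0.9"
}}

```text
clock: 5.3
position: [0.4722, 0.1142, 0.1061]
ee_rot: [0.0, 0.976, 0.216, -0.0]
contact_force: [-0.4, -0.7, -1.3]
width: 0.024
gripper_force: 39.7
```

>>> {"op": "servo_tool", "data": {
  "series": "0 0 0.001 0 0 0 0.9; 0 0 0.001 0 0 0 0.9; 0 0 0.002 0 0 0 0.9; 0 0 0.002 0 0 0 0.9"
}}

```text
clock: 5.7
position: [0.4732, 0.114, 0.1053]
ee_rot: [0.0, 0.976, 0.216, 0.001]
contact_force: [-0.7, -0.6, 6.6]
width: 0.0245
gripper_force: 40.3
```

Contact came at the seated height, so the plug is inside the mouth. Now I'll release and back straight up.

>>> {"op": "servo_tool", "data": {
  "series": "0 0 -0.001 0 0 0 0.5; 0 0 -0.001 0 0 0 0.4; 0 0 -0.001 0 0 0 0.3; 0 0 -0.001 0 0 0 0.3; 0 0 -0.001 0 0 0 0.3"
}}

```text
clock: 6.2
position: [0.4721, 0.1141, 0.1049]
ee_rot: [-0.0, 0.976, 0.216, -0.0]
contact_force: [0.8, -0.8, 0.6]
width: 0.06
gripper_force: 0.0
```

>>> {"op": "servo_tool", "data": {
  "series": "0 0 -0.01 0 0 0 0.3; 0 0 -0.04 0 0 0 0.3; 0 0 -0.08 0 0 0 0.3; 0 0 -0.125 0 0 0 0.3; 0 0 -0.14 0 0 0 0"
}}

```text
clock: 6.7
position: [0.4746, 0.1145, 0.2506]
ee_rot: [0.001, 0.976, 0.216, 0.005]
contact_force: [0.6, -0.3, -0.8]
width: 0.0726
gripper_force: 0.0
```

```bash
python3 - <<'E'
from h import *
s=manip.get_state();print(s['position'],s['contact_force'],s['width'],s['qpos'].round(3))
a=crop(eyes.get_image('scene')[:,:,::-1].copy(),170,190,330,290,2.5,g=1.3);b=crop(eyes.get_image('wrist')[:,:,::-1].copy(),130,90,370,270,400/240,step=40)
h=max(a.shape[0],b.shape[0]);f=lambda i:cv2.copyMakeBorder(i,0,h-i.shape[0],0,0,0)
cv2.imwrite('pics/ab.png',np.hstack([f(a),f(b)]))
Rt=rot(s['ee_rot']);print((Rt.T@(np.array([.505,-.360,.25])-s['position'])).round(4))
E
```

```text
[0.47462103 0.11445315 0.25061347] [ 0.64173147 -0.28207388 -0.83694727] 0.07259903444160003 [ 0.094  0.128  1.651 -0.     1.353  1.229]
[-0.1728  0.4429  0.0005]
```

View pics/ab.png

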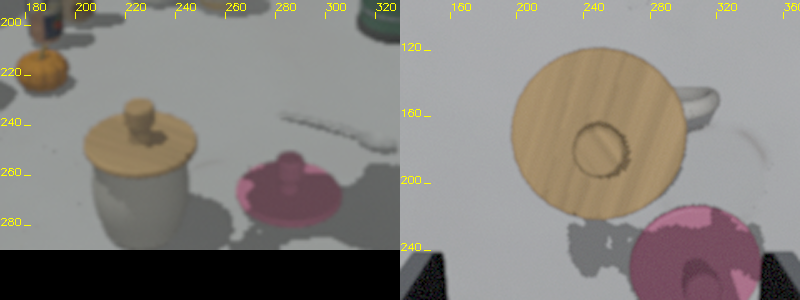

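The lid sits level on the mug and the gripper is clear; its disc is at about (228,246) in the scene view and (248,168) in the wrist view. Moving to the caddy now.

>>> {"op": "servo_tool", "data": {
  "series": "-0.085 0.22 0 0 0 0 0; -0.085 0.22 0 0 0 0 0; -0.085 0.22 0 0 0 0 0; -0.085 0.22 0 0 0 0 0; -0.085 0.22 0 0 0 0 0"
}}

```text
clock: 7.3
position: [0.4871, -0.1238, 0.2437]
ee_rot: [-0.0, 0.977, 0.215, -0.001]
contact_force: [0.6, -0.6, -0.4]
width: 0.0856
gripper_force: 0.0
```

>>> {"op": "servo_tool", "data": {
  "series": "-0.085 0.221 0 0 0 0 0; -0.085 0.221 0 0 0 0 0; -0.085 0.221 0 0 0 0 0; -0.085 0.221 0 0 0 0 0; -0.085 0.221 0 0 0 0 0"
}}

```text
clock: 7.8
position: [0.5034, -0.3601, 0.2432]
ee_rot: [-0.001, 0.977, 0.215, -0.001]
contact_force: [0.1, 0.7, -0.2]
width: 0.0854
gripper_force: 0.0
```

>>> {"op": "servo_tool", "data": {
  "series": "0 0 0 0 0 0 0; 0 0 0 0 0 0 0"
}}

```text
clock: 8.0
position: [0.5034, -0.3574, 0.2431]
ee_rot: [-0.002, 0.977, 0.215, -0.001]
contact_force: [0.3, -0.1, 0.6]
width: 0.0857
gripper_force: 0.0
```

```bash
python3 - <<'E'
from h import *
s=manip.get_state();print(s['position'],s['contact_force'],s['width'],s['qpos'].round(3))
c=eyes.camera_info('wrist');print(proj(c,[.506,-.36,.17]),proj(c,[.506,-.36,.133]))
cv2.imwrite('pics/w5.png',crop(eyes.get_image('wrist')[:,:,::-1].copy(),130,60,380,260,3,step=20))
E
```

```text
[ 0.5034183  -0.35743099  0.24306365] [ 0.30421749 -0.05253557  0.60991362] 0.08567360953044309 [-7.300e-01  3.370e-01  1.387e+00  1.000e-03  1.423e+00  4.060e-01]
[256.1744266  196.18027459] [255.68969021 181.21808973]
```

View pics/w5.png

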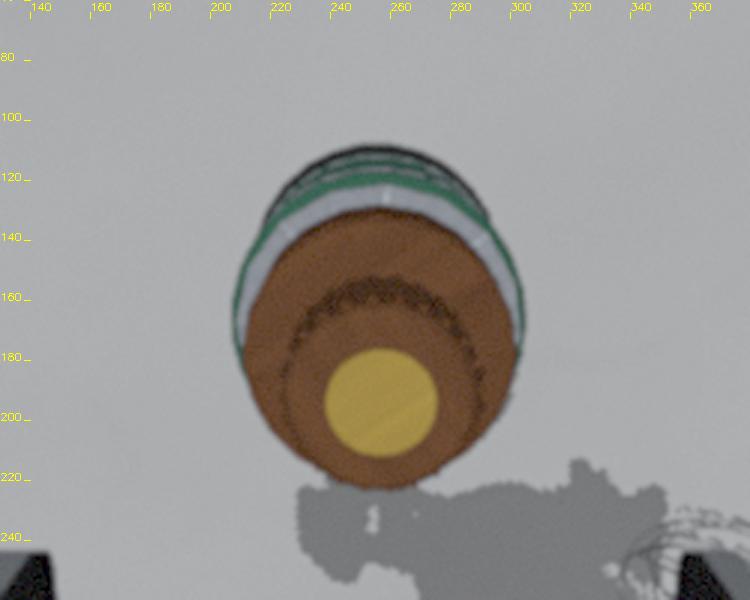

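The wrist view shows the knob's yellow inlay centred at (257,194), within about 1.5 mm of the prediction. I'll average the pose noise before descending.

```bash
python3 - <<'E'
from h import *
P=[];U=[]
for i in range(5):
    c=eyes.camera_info('wrist');im=eyes.get_image('wrist');s=manip.get_state();P.append(s['position'])
    h=cv2.cvtColor(im,cv2.COLOR_RGB2HSV);m=cv2.inRange(h,(20,90,90),(35,255,255))
    m[:, :200]=0;m[:,320:]=0;M=cv2.moments(m,True);p=(M['m10']/M['m00'],M['m01']/M['m00']);U.append(atz(c,p,.17)[:2])
P=np.array(P);print(P.round(4),P.mean(0).round(4),p,M['m00'],np.mean(U,0).round(4))
X=np.array([.507,-.360,.14]);print((rot(s['ee_rot']).T@(X-P.mean(0))).round(4))
E
```

```text
[[ 0.5038 -0.356   0.2442]
 [ 0.504  -0.3558  0.2447]
 [ 0.5042 -0.3558  0.245 ]
 [ 0.5043 -0.3559  0.2453]
 [ 0.5044 -0.3561  0.2455]] [ 0.5042 -0.3559  0.2449] (257.6970954356847, 195.12240663900414) 964.0 [ 0.5076 -0.3596]
[0.0008 0.0049 0.1049]
```

>>> {"op": "servo_tool", "data": {
  "series": "0.001 0.0045 0.03 0 0 0 0; 0.001 0.0045 0.06 0 0 0 0; 0.001 0.0045 0.085 0 0 0 0.15; 0.001 0.0045 0.098 0 0 0 0.15; 0.001 0.0045 0.104 0 0 0 0.15"
}}

```text
clock: 8.8
position: [0.5068, -0.3601, 0.1402]
ee_rot: [-0.001, 0.976, 0.217, -0.0]
contact_force: [-0.4, -0.6, -0.4]
width: 0.0724
gripper_force: 0.0
```

>>> {"op": "servo_tool", "data": {
  "series": "0 0 0 0 0 0 0.3; 0 0 0 0 0 0 0.4; 0 0 0 0 0 0 0.8; 0 0 0 0 0 0 0.8; 0 0 0 0 0 0 0.8",
  "squeeze": 50
}}

```text
clock: 9.3
position: [0.5074, -0.3605, 0.143]
ee_rot: [0.0, 0.976, 0.216, 0.001]
contact_force: [-0.9, 3.6, 5.6]
width: 0.0426
gripper_force: 51.6
```

>>> {"op": "servo_tool", "data": {
  "series": "0 0 0 0 0 5 0.8; 0 0 0 0 0 10 0.8; 0 0 0 0 0 15 0.8; 0 0 0 0 0 20 0.8; 0 0 0 0 0 20 0.8",
  "squeeze": 80
}}

```text
clock: 9.8
position: [0.5069, -0.3606, 0.1432]
ee_rot: [0.0, 0.999, 0.043, 0.0]
contact_force: [-1.8, 3.0, 6.6]
width: 0.0416
gripper_force: 80.5
```

```bash
cat > st.py <<'E'
from h import *
s=manip.get_state();Rt=rot(s['ee_rot']);print(s['clock'],s['position'].round(4),'F',s['contact_force'].round(1),'M',s['moment'].round(2),'q6',s['qpos'][5].round(3),'w',s['width'].round(4),s['gripper_force'].round(0),'yaw',np.degrees(np.arctan2(Rt[1,0],Rt[0,0])).round(1),'effort6',s['effort'][5].round(2),'tilt',Rt[:,2].round(3))
E
python3 st.py
```

```text
Traceback (most recent call last):
  File "st.py", line 2, in <module>
    s=manip.get_state();Rt=rot(s['ee_rot']);print(s['clock'],s['position'].round(4),'F',s['contact_force'].round(1),'M',s['moment'].round(2),'q6',s['qpos'][5].round(3),'w',s['width'].round(4),s['gripper_force'].round(0),'yaw',np.degrees(np.arctan2(Rt[1,0],Rt[0,0])).round(1),'effort6',s['effort'][5].round(2),'tilt',Rt[:,2].round(3))
                                                                                                                                                                            ^^^^^^^^^^^^^^^^
AttributeError: 'float' object has no attribute 'round'
```

```bash
sed -i "s/s\['width'\].round(4)/round(s['width'],4)/;s/s\['gripper_force'\].round(0)/round(s['gripper_force'])/" st.py; python3 st.py
```

```text
9.8 [ 0.5069 -0.3606  0.1432] F [-1.8  3.   6.6] M [ 0.51  0.41 -0.12] q6 0.755 w 0.0416 80 yaw 4.9 effort6 0.13 tilt [ 0.001 -0.    -1.   ]
```

>>> {"op": "servo_tool", "data": {
  "series": "0 0 0 0 0 4 0.8; 0 0 0 0 0 8 0.8; 0 0 0 0 0 12 0.8; 0 0 0 0 0 12 0.8"
}}

```text
clock: 10.2
position: [0.507, -0.3605, 0.1432]
ee_rot: [-0.0, 0.998, -0.062, 0.0]
contact_force: [-1.6, 4.0, 7.1]
width: 0.0419
gripper_force: 80.5
```

```bash
python3 st.py
```

```text
10.2 [ 0.507  -0.3605  0.1432] F [-1.6  4.   7.1] M [ 0.63  0.39 -0.15] q6 0.965 w 0.0419 80 yaw -7.1 effort6 0.06 tilt [ 0.001  0.    -1.   ]
```

>>> {"op": "servo_tool", "data": {
  "series": "0 0 0 0 0 3 0.8; 0 0 0 0 0 6 0.8; 0 0 0 0 0 9 0.8; 0 0 0 0 0 9 0.8"
}}

```text
clock: 10.6
position: [0.507, -0.3603, 0.1432]
ee_rot: [-0.0, 0.99, -0.14, 0.0]
contact_force: [-2.9, 3.2, 6.4]
width: 0.0415
gripper_force: 80.5
```

```bash
python3 st.py
```

```text
10.6 [ 0.507  -0.3603  0.1432] F [-2.9  3.2  6.4] M [ 0.62  0.44 -0.15] q6 1.121 w 0.0415 80 yaw -16.1 effort6 0.06 tilt [ 0.001  0.    -1.   ]
```

>>> {"op": "servo_tool", "data": {
  "series": "0 0 0 0 0 3 0.8; 0 0 0 0 0 6 0.8; 0 0 0 0 0 9 0.8; 0 0 0 0 0 9 0.8"
}}

```text
clock: 11.0
position: [0.507, -0.3604, 0.1432]
ee_rot: [-0.0, 0.976, -0.217, 0.0]
contact_force: [-2.0, 2.7, 8.2]
width: 0.0419
gripper_force: 80.5
```

```bash
python3 st.py
```

```text
11.0 [ 0.507  -0.3604  0.1432] F [-2.   2.7  8.2] M [ 0.63  0.38 -0.17] q6 1.278 w 0.0419 80 yaw -25.1 effort6 0.03 tilt [ 0.001  0.    -1.   ]
```

Past 0.87 rad clockwise the torque is still only 0.17 N m, so clockwise is the freeing way. I'll keep turning, with gentle lift tests.

>>> {"op": "servo_tool", "data": {
  "series": "0 0 0 0 0 6 0.8; 0 0 0 0 0 12 0.8; 0 0 0 0 0 18 0.8; 0 0 0 0 0 18 0.8; 0 0 -0.005 0 0 18 0.8"
}}

```text
clock: 11.5
position: [0.5069, -0.3602, 0.1465]
ee_rot: [-0.001, 0.93, -0.367, -0.0]
contact_force: [-0.8, 3.4, -2.1]
width: 0.0414
gripper_force: 81.0
```

```bash
python3 st.py
```

```text
11.5 [ 0.5069 -0.3602  0.1465] F [-0.8  3.4 -2.1] M [0.51 0.05 0.03] q6 1.591 w 0.0414 81 yaw -43.0 effort6 0.02 tilt [-0.     0.001 -1.   ]
```

>>> {"op": "servo_tool", "data": {
  "series": "0 0 -0.002 0 0 0 0.8; 0 0 -0.004 0 0 0 0.8; 0 0 -0.004 0 0 0 0.8"
}}

```text
clock: 11.8
position: [0.507, -0.3604, 0.15]
ee_rot: [-0.001, 0.93, -0.367, -0.0]
contact_force: [-0.6, 4.0, -0.2]
width: 0.042
gripper_force: 81.3
```

```bash
python3 st.py
```

```text
11.8 [ 0.507  -0.3604  0.15  ] F [-0.6  4.  -0.2] M [ 0.82  0.09 -0.  ] q6 1.591 w 0.042 81 yaw -43.0 effort6 -0.0 tilt [-0.     0.001 -1.   ]
```

>>> {"op": "servo_tool", "data": {
  "series": "0 0 -0.006 0 0 0 0.8; 0 0 -0.012 0 0 0 0.8; 0 0 -0.02 0 0 0 0.8; 0 0 -0.028 0 0 0 0.8; 0 0 -0.035 0 0 0 0.8"
}}

```text
clock: 12.3
position: [0.5077, -0.3628, 0.1871]
ee_rot: [0.002, 0.93, -0.367, 0.002]
contact_force: [-0.1, 0.4, -0.9]
width: 0.042
gripper_force: 81.5
```

```bash
python3 st.py
```

```text
12.3 [ 0.5077 -0.3628  0.1871] F [-0.1  0.4 -0.9] M [-0.02  0.01 -0.  ] q6 1.591 w 0.042 81 yaw -43.0 effort6 -0.0 tilt [ 0.002 -0.004 -1.   ]
```

>>> {"op": "servo_tool", "data": {
  "series": "0 0 -0.015 0 0 0 0.8; 0 0 -0.03 0 0 0 0.8; 0 0 -0.045 0 0 0 0.8; 0 0 -0.055 0 0 0 0.8; 0 0 -0.055 0 0 0 0.8"
}}

```text
clock: 12.8
position: [0.5079, -0.3623, 0.2426]
ee_rot: [0.001, 0.93, -0.367, 0.002]
contact_force: [-0.3, -0.3, -1.9]
width: 0.0413
gripper_force: 81.5
```

```bash
python3 st.py; python3 - <<'E'
from h import *
cv2.imwrite('pics/end.png',crop(eyes.get_image('scene')[:,:,::-1].copy(),150,70,410,300,2.3,g=1.3))
E
```

```text
12.8 [ 0.5079 -0.3623  0.2426] F [-0.3 -0.3 -1.9] M [ 0.03  0.03 -0.03] q6 1.591 w 0.0413 81 yaw -43.0 effort6 -0.0 tilt [ 0.003 -0.004 -1.   ]
```

View pics/end.png

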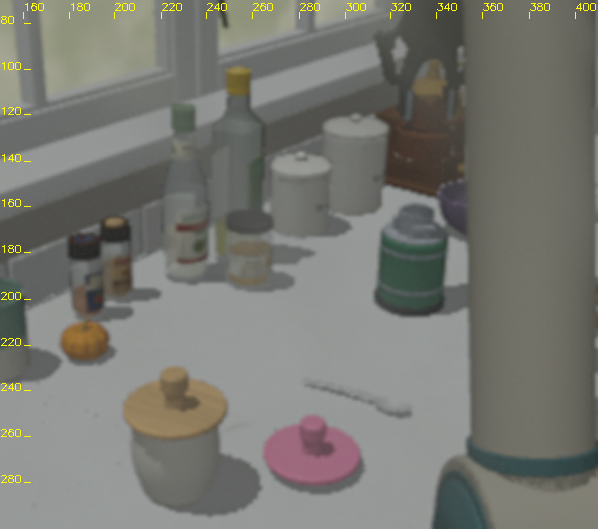

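The final view shows the caddy's open steel neck at (333,162). The cap is held well above it, partly at (333,112), the mug is covered at (225,247), and the bystanders have not moved.

```bash
python3 -c "
from rig import manip;print(manip.sign_off())"
```

```text
the job is handed in; nothing more can be done
None
```

The mug is covered with its lid seated level, and the caddy cap, which freed clockwise, is held upright about 10 cm above where it sat; the bystanders look untouched and I handed the job in at about 13 s.

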